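Dock the recorder under the contact bridge

TASK

Swing the keeper bar fully open, back over the fence. Then slide the recorder along the bench, without lifting or tipping it, in through the gap of the test dock and sideways under the contact bridge until it meets the end stop, and finally swing the keeper fully shut behind it. Leave the other things on the bench where they are.

Things in the scene. Friction and masses are not known exactly. Their poses are not given: they have to be found in the camera images.
- recorder: Loose recorder unit: flat steel-cased box, 92 mm along its x, 104 along its y, 32 high, 0.6 kg; too wide to grasp. Origin at the centre of its underside. Black front panel on its -x face. Starts outside the dock before the gap, turned up to 0.5 rad from the dock's axes. Home: in the dock's frame centre at x -46 to -54, y 134 mm; 40 mm of it then stick out from under the bridge.
- dock: Aluminium test dock fixed to the bench: an L-shaped channel, its floor the bench. Origin on the bench at the face of the back fence, facing the middle of the entry gap; +x away from the entry, roughly away from the robot; +y along the fence to the bay. Fence (mm): x 0 to 24, y -139 to 200, 14 high. Left side wall: y -139 to -127, x -114 to 24, 30 high.
- gap (a point): Middle of the entry gap, at bench level (dock x -107, y 0 mm; axes as the dock's). The gap is 128 mm wide, between two front guides 14 mm thick (dock x -114 to -100): the left one y -127 to -64, 30 high; the right one y 64 to 200, 39 high, which is also the near wall of the bay. The channel between guides and fence is 100 wide.
- bridge (a point): Middle of the contact bridge's front edge, on its underside (dock x -50, y 122, z 39 mm). The bridge is a grey roof over the bay, x -114 to 24, y 122 to 200, underside 39 and top 49 above the bench, with a black contact block on it up to 65 high; it stands on the right guide, the end stop and a foot on the fence (x 2 to 24, y 122 to 186).
- end_stop (a point): Middle of the end stop's face at bench level (dock x -50, y 186 mm): the wall 39 mm high that closes the bay under the bridge at its +y end, where the recorder's +y face must come to rest.
- keeper (a joint): Keeper bar hinged about the vertical at dock x 12, y 64 mm, above the fence (hub radius 8, top 34). 0 rad = shut: bar along the dock's -x, across the bay's mouth; grows as it swings towards the dock's -y; 1.57 (stop at 1.6) = fully open, bar over the fence, pointing to -y. Stays where it is left. Bar 10 wide, 20 to 30 above the bench, its end 78 from the hinge.
- keeper_pin (a point): Top of the upright steel pin on the keeper bar, 72 mm from the hinge; pin 10 mm in diameter, from the bar up to 50 mm above the bench; push it sideways to swing the bar.
- flux_jar: Bystander: small amber jar with black lid, 42 mm in diameter, 55 high; origin at the centre of its underside.
- tip_cup: Bystander: small open steel cup, 54 mm in diameter, 36 high; origin at the centre of its underside.
- tin: Bystander: plain aluminium tin, 50 mm in diameter, 45 high; origin at the centre of its underside.
- tester: Bystander: grey handheld tester lying flat, 175 mm along its x (from -90 to 85), 82 wide, 30 high; origin near the middle of its underside.
Not all that is in view belongs to the job. Leave any green or turquoise look-alike of the recorder alone.

How it is judged:
On the way, in this order (a step that is already met when the one before it is completed fails the run):
1. the keeper is swung open (past 1.3 rad) while the recorder is still outside the dock (value of joint keeper above 1.3 rad and x of recorder in the frame of dock below -0.12 m), for 0.2 s.
2. the recorder is home under the bridge: within 6 mm of the end stop (y of recorder in the frame of dock above 0.128 m and x of recorder in the frame of dock above -0.06 m and angle between the x axis of recorder and the x axis of dock, either way round below 0.1 rad), for 0.2 s.
3. the keeper is shut behind it (below 0.12 rad) (all of step 2 and value of joint keeper below 0.12 rad), for 0.2 s.
At the end, for the whole second after the job is handed in: The recorder lies flat and at rest in the bay under the contact bridge, within 6 mm of the end stop and square to the dock within 0.1 rad, and the keeper is shut (below 0.12 rad) (all of step 3 and linear speed of recorder below 0.01 m/s and height (world z) of recorder below 0.004 m); the robot touches nothing.
It fails at once if the recorder is lifted more than 12 mm or tipped more than 0.2 rad (height (world z) of recorder above 0.012 m or angle between recorder's own z axis and vertical above 0.2 rad).
It fails at once if the flux_jar is moved more than 25 mm (distance of flux_jar from where it was at the start of the episode above 0.025 m).
It fails at once if the tip_cup is moved more than 25 mm (distance of tip_cup from where it was at the start of the episode above 0.025 m).
It fails at once if the tin is moved more than 25 mm (distance of tin from where it was at the start of the episode above 0.025 m).
It fails at once if the tester is moved more than 25 mm (distance of tester from where it was at the start of the episode above 0.025 m).
It also fails if it takes over 72 s, if anything falls off the work surface, if the arm or the gripper's body presses on something with over 40 N, if the wrist force passes 120 N, or if a joint passes its speed limit or range.

ROBOT

A 7-joint arm with a two-finger parallel gripper is mounted at the origin on the work surface. World frame = base frame: x ahead of the robot, y to its left, z up, the work surface at z = 0. Lengths are in m, angles in rad, forces in N, time in s.
With the tool pointing down it reaches from about 0.35 to 0.9 m from the base axis. Payload 7.2 kg.
Tool frame: the origin (TCP) lies at the very end of the fingers, on their centre line; the grasp point (between the pads) lies 19 mm behind it; z points along the fingers, y is the line along which they close (so a half turn about z gives the same grasp; the last joint's range is limited). The gripper opens to 88 mm and grips with 3 to 60 N. Pads are 20 mm wide; open, the fingers measure 115 mm over their backs; the gripper's body (75 mm by 178 mm) begins 61 mm behind the grasp point.
Start: joints at [-1.242, 0.411, -0.013, 1.596, 0.006, 1.134, -0.082], TCP at [0.242, 0.576, 0.223] pointing down, gripper open.
Joint ranges: [-2.95, 2.95], [-0.29, 1.99], [-1.47, 1.44], [0.14, 2.54], [-1.03, 4.17], [0.13, 1.85], [-2.86, 2.86]. Speed limits (rad/s): [2.39, 2.39, 3.01, 3.01, 3.14, 3.14, 3.14].

INTERFACE

Orientations are given as a 3x3 rotation matrix whose columns are the frame's x, y, z axes.
In Python, from plant import r gives the robot as it stands.
- The arm moves only by the tool play_rows, never from a script. Its argument "commands" is a list of rows, each a list of 3 entries, a list of its own where there are three numbers: the turn, a rotation vector about the tool's x, y, z as a fraction of full scale, then the shift along the tool's x, y, z as a fraction of full scale, then the opening, from 0 (shut) to 1 (fully open). A call has exactly 8 rows; each row is the pose to reach, as a shift and turn from the pose commanded when the call began, along the tool's axes at that moment; what a row does not reach only later rows make up. Full scale, the value 1, is 10 cm for a shift and 90 degrees for a turn. A row lasts 1/8 s, in which the tool goes at most 62.5 mm and 10.7 degrees, less where a joint would pass 70% of its speed; a pose out of reach is approached as far as the arm can. A call with a number of a shift or a turn outside -1 to 1 is refused whole. A call with a gripper value outside its range is refused whole. The fingers move at their own pace and stop on an object; "newtons" is the grip in N (left out, the last holds). Time passes only in rows, so rows that repeat a pose let the fingers close, or fill a call up. It gives the time, the measured TCP pose, the force, the opening and the grip force at its end, in the units of the state.
- r.sense(): the state, without advancing time (a new reading comes with each control period).
- r.read_camera(name): name is "scene" or "top"; returns a dict with "img" (384x512x3 uint8, blue, green, red), "camera_matrix" (3x3 intrinsics, pixels), "R" (3x3) and "t" (3): a world point X has camera coordinates R X + t. Camera axes: x right, y down, z forward; pixel columns grow to the right and rows downward; lengths in m; the calibration is good to about 2 mm. A picture is of the moment at which its call begins. There is no depth.
- r.sign_off(): hands the job in; it is judged then, once.
The state is a dict: "t": time; "joint_pos": joint angles; "joint_velocities": joint speeds; "joint_efforts": joint torques, N m; "tool_pos": TCP position; "tcp_rot": TCP orientation; "force": force on the tool from outside, world axes, zero at the start; "moment": the same for the moment, N m; "finger_gap": finger opening in m; "gripper_force": force on a finger pad.
Only numpy, scipy, OpenCV 4.12 (cv2) and the standard library are available. Lean on these libraries where they do the work, as an engineer would, in place of code of your own. Each camera call takes 0.05 s, during which the arm holds its last target. There are 200 camera calls.

## Working session

There is one attempt and no reset: what is moved stays moved. The work goes in short steps, Python scripts to look and compute and a tool call to move; the robot and the scene stay as the last step left them, time stands still between calls to the robot, and variables do not carry over. Pictures are saved under pics/ and viewed, at most 10 in all, crops included, and the job is handed in when it is done.

Besides the shell and the picture viewer there is one more tool, called after "Request:" as name([rows], argument=value, ...), one row to a line, values as JSON. play_rows: Moves the arm, as the interface text tells. Its arguments: {"type":"object","properties":{"commands":{"type":"array","items":{"type":"array"}},"newtons":{"type":"number"}},"required":["commands"]}

```bash
mkdir -p pics; ls
python3 - <<'E'
from plant import r
import cv2,numpy as np
s=r.sense(); print(s['t'],s['tool_pos'],np.round(s['tcp_rot'],3).tolist(),s['finger_gap'],s['force'])
for n in('scene','top'):
    c=r.read_camera(n); cv2.imwrite(f'pics/{n}0.png',cv2.resize(c['img'],None,fx=1.5,fy=1.5)); cv2.imwrite(f'raw_{n}.png',c['img'])
    print(n,c['camera_matrix'].tolist(),np.round(c['R'],4).tolist(),c['t'], -c['R'].T@c['t'])
E
```

```text
pics
0.0 [0.24137667 0.57594221 0.22179504] [[-0.922, 0.387, -0.001], [0.387, 0.922, -0.002], [-0.0, -0.002, -1.0]] 0.08766410547289417 [ 0.17030464 -0.01640992  0.93071743]
scene [[439.1726848759818, 0.0, 255.28000481803443], [0.0, 439.1726848759818, 191.3386931609371], [0.0, 0.0, 1.0]] [[-0.7905, 0.6122, -0.0161], [0.382, 0.4723, -0.7944], [-0.4787, -0.6341, -0.6072]] [ 0.4454344  -0.11179052  1.51630224] [1.12071359 0.74162278 0.83909362]
top [[443.7627487427929, 0.0, 256.9079657749192], [0.0, 443.7627487427929, 189.27527583909847], [0.0, 0.0, 1.0]] [[-0.0009, -1.0, 0.0026], [-0.991, 0.0005, -0.1339], [0.1339, -0.0027, -0.991]] [-0.04340265  0.52900794  1.23925645] [ 0.35831279 -0.04029088  1.29902976]
```

View pics/scene0.png

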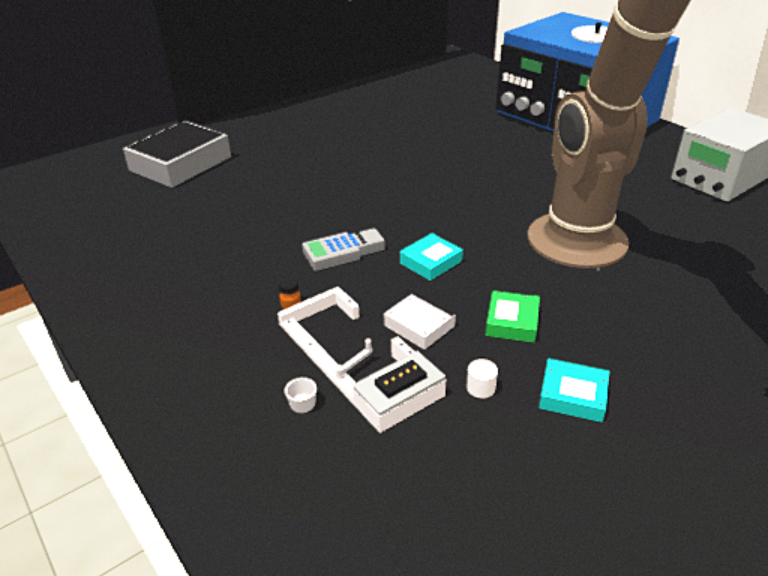

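View pics/top0.png

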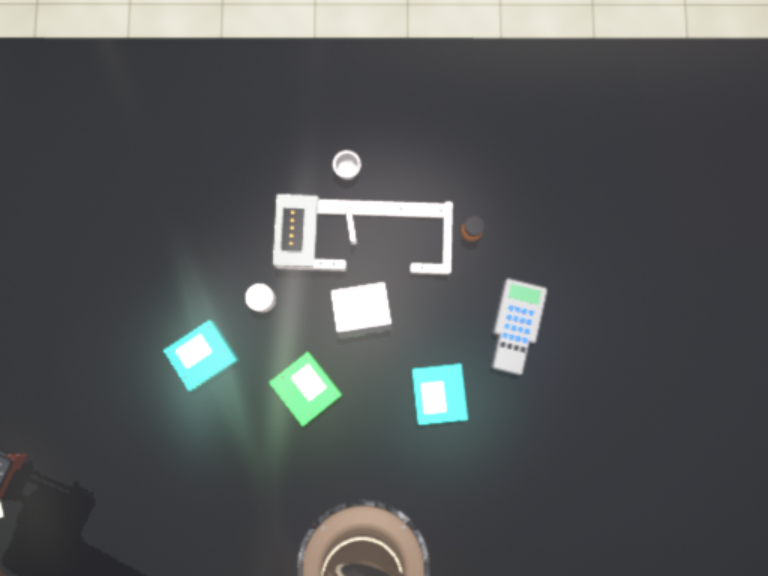

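The scene shows a white dock (bridge with its black block at 400,380 in the scene view), the white recorder at (420,320), and the keeper partly shut. In the top view, the recorder is at (362,308), the keeper runs from (349,212) to (353,243), the jar is at (473,228), the cup at (346,165), the tin at (260,297) and the tester at (518,325).

Run:
```python
import cv2
i=cv2.imread('raw_top.png')[120:235,170:320]
cv2.imwrite('pics/topc.png',cv2.resize(i,None,fx=5,fy=5,interpolation=cv2.INTER_CUBIC))
i=cv2.imread('raw_scene.png')[185:290,180:310]
cv2.imwrite('pics/scenec.png',cv2.resize(i,None,fx=5,fy=5,interpolation=cv2.INTER_CUBIC))
```

```text
(no output)
```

View pics/topc.png

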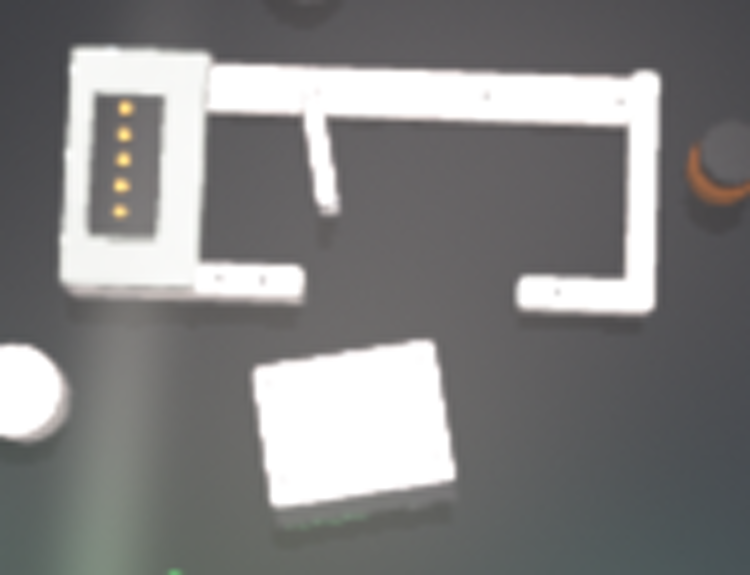

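View pics/scenec.png

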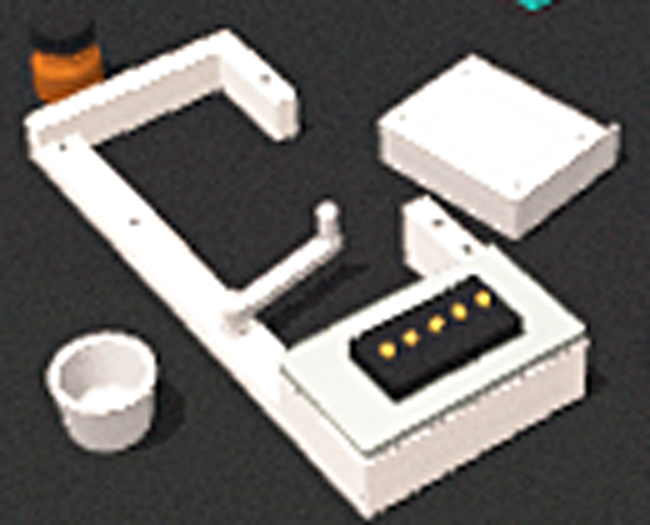

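The top crop shows bridge corners at (72,48), (211,54) and (61,284), the left wall corner at (660,73), guide ends at (304,266) and (518,277), and recorder top corners at (253,368), (433,341), (455,478) and (272,508). The scene crop shows the keeper pin top at (326,208).

```bash
cat > h.py <<'E'
import numpy as np, cv2
from scipy.optimize import least_squares
CAM={'scene':(439.1726848759818,255.28,191.3387,[[-0.7905,0.6122,-0.0161],[0.382,0.4723,-0.7944],[-0.4787,-0.6341,-0.6072]],[1.12071359,0.74162278,0.83909362]),
'top':(443.7627487,256.908,189.2753,[[-0.0009,-1.0,0.0026],[-0.991,0.0005,-0.1339],[0.1339,-0.0027,-0.991]],[0.35831279,-0.04029088,1.29902976])}
def ray(n,uv,z):
    f,cx,cy,R,C=CAM[n]; d=np.array(R).T@[(uv[0]-cx)/f,(uv[1]-cy)/f,1]; C=np.array(C)
    return (C+d*(z-C[2])/d[2])
OFF={'top':(170,120),'scene':(180,185)}
def crop(n,p,z): return ray(n,[(p[0]+.5)/5-.5+OFF[n][0],(p[1]+.5)/5-.5+OFF[n][1]],z)
def fit(P,W):
    P=np.array(P,float);W=np.array(W)[:,:2]
    def pose(v): c,s=np.cos(v[2]),np.sin(v[2]); return P@np.array([[c,s],[-s,c]])+v[:2]
    s=least_squares(lambda v:(pose(v)-W).ravel(),[*W.mean(0),0]); return s.x,1000*(pose(s.x)-W)
E
cat > m.py <<'E'
from h import *
L=[(72,48,24,200,49),(211,54,24,122,49),(61,284,-114,200,49),(194,288,-114,122,49),(660,73,24,-139,30),(518,277,-100,-64,30),(304,266,-100,64,39),(208,112,0,122,14),(630,125,0,-127,14)]
d,e=fit([(a[2]/1e3,a[3]/1e3) for a in L],[crop('top',a[:2],a[4]/1e3) for a in L]); print('dock',d,e.round(1).tolist())
S=[(282,365,24,122,49),(370,452,24,200,49),(587,337,-114,200,49),(28,120,24,-139,30),(225,30,-114,-139,30),(403,205,-100,64,39)]
d2,e=fit([(a[2]/1e3,a[3]/1e3) for a in S],[crop('scene',a[:2],a[4]/1e3) for a in S]); print('dock s',d2,e.round(1).tolist())
R=[(253,368,46,52),(433,341,46,-52),(455,478,-46,-52),(272,508,-46,52)]
q,e=fit([(a[2]/1e3,a[3]/1e3) for a in R],[crop('top',a[:2],.032) for a in R]); print('rec',q,e.round(1).tolist())
# scene: corners  far-left(+x,-y)? 
R=[(515,205,46,52),(380,128,46,-52),(472,55,-46,-52),(617,128,-46,52)]
q2,e=fit([(a[2]/1e3,a[3]/1e3) for a in R],[crop('scene',a[:2],.032) for a in R]); print('rec s',q2,e.round(1).tolist())
for n,p in(('scene',(326,207)),('top',(333,209))): print('pin',crop(n,p,.05))
def todock(p,d):
    c,s=np.cos(d[2]),np.sin(d[2]); return np.array([[c,s],[-s,c]])@(np.array(p)[:2]-d[:2])
dm=(d+d2)/2
print('pin dock',todock(crop('scene',(326,207),.05),d2),todock(crop('top',(333,209),.05),d),'rec dock',todock(q,d),todock(q2,d2))
for n,u,z in(('top',(346/1.5,160/1.5),.036),('top',(260/1.5,297/1.5),.045),('top',(474/1.5,226/1.5),.055)): print(ray(n,u,z), todock(ray(n,u,z),d))
E
python3 m.py
```

```text
dock [ 0.67195175 -0.03254721 -0.03270046] [[-0.3, -0.6], [0.7, 1.9], [0.2, 0.6], [-0.0, -1.5], [-1.5, 2.8], [-1.6, -2.2], [-2.4, 2.1], [2.5, -2.2], [2.3, -0.9]]
dock s [ 0.67252029 -0.02644117 -0.03232618] [[0.0, -5.4], [2.0, 0.3], [-4.7, -2.9], [0.8, -0.2], [0.8, 3.4], [1.1, 4.8]]
rec [0.48608751 0.00403946 0.15366755] [[5.4, 0.6], [5.7, 1.4], [-6.1, -0.2], [-5.0, -1.8]]
rec s [0.48639168 0.01078623 0.18724788] [[1.0, 2.2], [3.1, -1.5], [-2.9, 0.6], [-1.2, -1.4]]
pin [0.61428066 0.0209827  0.05      ]
pin [0.60767436 0.0155484  0.05      ]
pin dock [-0.05974197  0.04551675] [-0.06581549  0.04596837] rec dock [-0.18696106  0.03049035] [-0.18723459  0.03119217]
[0.77456055 0.03335624 0.036     ] [0.10039926 0.06922298]
[0.50285628 0.19388577 0.045     ] [-0.17640821  0.22078341]
[ 0.63786887 -0.21298633  0.055     ] [-0.02816526 -0.18145697]
```

Request:
play_rows([
  [[0,0,-0.04],[-0.1,-0.05,0],0],
  [[0,0,-0.08],[-0.25,-0.13,0],0],
  [[0,0,-0.12],[-0.4,-0.22,0],0],
  [[0,0,-0.16],[-0.55,-0.3,0],0],
  [[0,0,-0.2],[-0.7,-0.4,0],0],
  [[0,0,-0.232],[-0.82,-0.46,0],0],
  [[0,0,-0.232],[-0.9,-0.5,0],0],
  [[0,0,-0.232],[-0.9,-0.5,0],0],
])

```text
t: 1.1
tool_pos: [0.3057, 0.4951, 0.2225]
tcp_rot: [[-0.999, 0.035, 0.0], [0.035, 0.999, -0.0], [-0.0, -0.0, -1.0]]
force: [-0.9, -1.1, -0.4]
finger_gap: 0.0116
gripper_force: 0.0
```

```bash
cat > s.py <<'E'
from plant import r
import numpy as np
from scipy.spatial.transform import Rotation as Ro
D=np.array([0.672,-0.030,-0.0325])
def st(q=False):
    s=r.sense(); c,a=np.cos(D[2]),np.sin(D[2]); Rd=np.array([[c,-a,0],[a,c,0],[0,0,1]])
    p=Rd.T@(np.array(s['tool_pos'])-[D[0],D[1],0]); A=Rd.T@np.array(s['tcp_rot'])
    print('t %.2f dock mm'%s['t'],(1000*p).round(1),'ty ang',np.degrees(np.arctan2(A[1,1],A[0,1])).round(1),'tilt',A[:2,2].round(3),'F',(Rd.T@s['force']).round(1),'gap',round(s['finger_gap'],4),'j',np.round(s['joint_pos'],2))
    return p,A
if __name__=='__main__': st()
E
python3 s.py
```

```text
t 1.10 dock mm [-383.2  512.9  222.5] ty ang 89.9 tilt [ 0. -0.] F [-0.8 -1.1 -0.4] gap 0.0116 j [-1.06  0.34 -0.06  1.7   0.02  1.1   0.42]
```

Request:
play_rows([
  [[0,0,0],[-0.05,-0.1,0],0],
  [[0,0,0],[-0.15,-0.25,0],0],
  [[0,0,0],[-0.25,-0.4,0],0],
  [[0,0,0],[-0.4,-0.55,0],0],
  [[0,0,0],[-0.5,-0.7,0],0],
  [[0,0,0],[-0.6,-0.85,0],0],
  [[0,0,0],[-0.7,-0.95,0],0],
  [[0,0,0],[-0.8,-1,0],0],
])

```text
t: 2.1
tool_pos: [0.3826, 0.3924, 0.2228]
tcp_rot: [[-0.999, 0.033, 0.0], [0.033, 0.999, 0.0], [-0.0, 0.0, -1.0]]
force: [0.7, 0.7, 0.1]
finger_gap: 0.0006
gripper_force: 0.0
```

Request:
play_rows([
  [[0,0,0],[-0.1,-0.12,0],0],
  [[0,0,0],[-0.2,-0.25,0],0],
  [[0,0,0],[-0.3,-0.4,0],0],
  [[0,0,0],[-0.4,-0.55,0],0],
  [[0,0,0],[-0.5,-0.7,0],0],
  [[0,0,0],[-0.6,-0.85,0],0],
  [[0,0,0],[-0.7,-0.95,0],0],
  [[0,0,0],[-0.8,-1,0],0],
])

```text
t: 3.1
tool_pos: [0.4594, 0.2898, 0.2227]
tcp_rot: [[-0.999, 0.033, 0.0], [0.033, 0.999, 0.0], [-0.0, 0.0, -1.0]]
force: [-0.3, 0.0, -0.8]
finger_gap: 0.0004
gripper_force: 0.0
```

Request:
play_rows([
  [[0,0,0],[-0.1,-0.12,0],0],
  [[0,0,0],[-0.2,-0.25,0],0],
  [[0,0,0],[-0.3,-0.4,0],0],
  [[0,0,0],[-0.4,-0.55,0],0],
  [[0,0,0],[-0.5,-0.7,0],0],
  [[0,0,0],[-0.6,-0.85,0],0],
  [[0,0,0],[-0.7,-0.95,0],0],
  [[0,0,0],[-0.8,-1,0],0],
])

```text
t: 4.1
tool_pos: [0.5361, 0.1872, 0.2227]
tcp_rot: [[-0.999, 0.033, 0.0], [0.033, 0.999, 0.0], [-0.0, 0.0, -1.0]]
force: [-0.4, 0.2, -0.3]
finger_gap: 0.0005
gripper_force: 0.0
```

Request:
play_rows([
  [[0,0,0],[-0.1,-0.12,0.1],0],
  [[0,0,0],[-0.2,-0.25,0.3],0],
  [[0,0,0],[-0.3,-0.4,0.45],0],
  [[0,0,0],[-0.4,-0.55,0.6],0],
  [[0,0,0],[-0.5,-0.7,0.75],0],
  [[0,0,0],[-0.6,-0.85,0.9],0],
  [[0,0,0],[-0.7,-0.95,1],0],
  [[0,0,0],[-0.83,-1,1],0],
])

```text
t: 5.1
tool_pos: [0.6154, 0.0845, 0.1218]
tcp_rot: [[-0.999, 0.033, -0.001], [0.033, 0.999, -0.0], [0.001, -0.0, -1.0]]
force: [0.6, -0.3, 0.4]
finger_gap: 0.0003
gripper_force: 0.0
```

Run:
```python
from s import *
import cv2
st()
c=r.read_camera('scene')['img'][180:300,190:340]; t=r.read_camera('top')['img'][120:220,180:330]
cv2.imwrite('pics/a.png',np.vstack([cv2.resize(c,None,fx=3,fy=3,interpolation=2),cv2.resize(t[:80],None,fx=3,fy=3,interpolation=2)]))
```

```text
t 5.10 dock mm [-60.3 112.6 121.8] ty ang 90.0 tilt [-0.001 -0.   ] F [ 0.6 -0.2  0.4] gap 0.0003 j [-0.32  0.5   0.15  1.72 -0.09  0.93  1.4 ]
```

View pics/a.png

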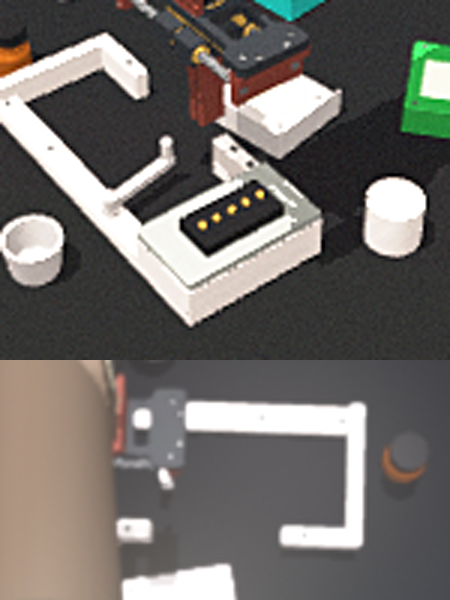

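The tool is above the bay mouth. In the scene crop the fingertips are around (200–235,125), and the pin is free at (167,145).

Run:
```python
from h import *
P=np.array([.6154,.0845,.1218])
for n,o in(('scene',(190,180)),('top',(180,120))):
    f,cx,cy,R,C=CAM[n]
    for dx,dy in((0,0),(.01,.0135),(.01,-.0135),(-.01,.0135),(-.01,-.0135)):
        q=np.array(R)@(P+[dx,dy,0]-C); u=np.array([cx+f*q[0]/q[2]-o[0],cy+f*q[1]/q[2]-o[1]])*3; print(n,dx,dy,u.round(0))
```

```text
scene 0 0 [206. 114.]
scene 0.01 0.0135 [207. 127.]
scene 0.01 -0.0135 [187. 111.]
scene -0.01 0.0135 [226. 117.]
scene -0.01 -0.0135 [206. 101.]
top 0 0 [ 89. 100.]
top 0.01 0.0135 [74. 89.]
top 0.01 -0.0135 [104.  89.]
top -0.01 0.0135 [ 74. 111.]
top -0.01 -0.0135 [104. 111.]
```

Request:
play_rows([
  [[0,0,0],[0,-0.1,0],0],
  [[0,0,0],[0,-0.2,0.1],0],
  [[0,0,0],[0,-0.3,0.25],0],
  [[0,0,0],[0,-0.34,0.4],0],
  [[0,0,0],[0,-0.34,0.55],0],
  [[0,0,0],[0,-0.34,0.7],0],
  [[0,0,0],[0,-0.34,0.84],0],
  [[0,0,0],[0,-0.34,0.84],0],
])

```text
t: 6.2
tool_pos: [0.6131, 0.0516, 0.0372]
tcp_rot: [[-0.999, 0.032, -0.002], [0.032, 0.999, -0.0], [0.002, -0.0, -1.0]]
force: [-0.4, 0.0, -0.7]
finger_gap: 0.0007
gripper_force: 0.0
```

```bash
python3 s.py; python3 -c "
import numpy as np
for k in range(0,17):
    a=-.1+k*.1; print(k,round(a,2),round(12-72*np.cos(a),1),round(64-72*np.sin(a),1))"
```

```text
t 6.20 dock mm [-61.5  79.6  37.2] ty ang 90.0 tilt [-0.002 -0.   ] F [-0.4  0.  -0.7] gap 0.0007 j [-0.26  0.6   0.13  1.79 -0.11  0.76  1.47]
0 -0.1 -59.6 71.2
1 0.0 -60.0 64.0
2 0.1 -59.6 56.8
3 0.2 -58.6 49.7
4 0.3 -56.8 42.7
5 0.4 -54.3 36.0
6 0.5 -51.2 29.5
7 0.6 -47.4 23.3
8 0.7 -43.1 17.6
9 0.8 -38.2 12.4
10 0.9 -32.8 7.6
11 1.0 -26.9 3.4
12 1.1 -20.7 -0.2
13 1.2 -14.1 -3.1
14 1.3 -7.3 -5.4
15 1.4 -0.2 -7.0
16 1.5 6.9 -7.8
```

Request:
play_rows([
  [[0,0,0],[-0.015,-0.156,0],0],
  [[0,0,0],[-0.025,-0.256,0],0],
  [[0,0,0],[-0.04,-0.336,0],0],
  [[0,0,0],[-0.065,-0.416,0],0],
  [[0,0,0],[-0.105,-0.5,0],0],
  [[0,0,0],[-0.145,-0.566,0],0],
  [[0,0,0],[-0.185,-0.62,0],0],
  [[0,0,0],[-0.235,-0.672,0],0],
])

```text
t: 7.2
tool_pos: [0.6372, -0.0138, 0.0389]
tcp_rot: [[-1.0, 0.03, 0.003], [0.03, 1.0, 0.003], [-0.003, 0.003, -1.0]]
force: [6.8, 9.3, -1.8]
finger_gap: 0.0005
gripper_force: 5.2
```

Request:
play_rows([
  [[0,0,0],[-0.05,-0.048,0],0],
  [[0,0,0],[-0.11,-0.09,0],0],
  [[0,0,0],[-0.17,-0.124,0],0],
  [[0,0,0],[-0.24,-0.154,0],0],
  [[0,0,0],[-0.29,-0.174,0],0],
  [[0,0,0],[-0.32,-0.184,0],0],
  [[0,0,0],[-0.34,-0.19,0],0],
  [[0,0,0],[-0.34,-0.19,0],0],
])

```text
t: 8.2
tool_pos: [0.6697, -0.0261, 0.0388]
tcp_rot: [[-1.0, 0.025, 0.001], [0.025, 1.0, 0.011], [-0.0, 0.011, -1.0]]
force: [2.6, 22.1, 1.9]
finger_gap: 0.0007
gripper_force: 10.6
```

```bash
python3 s.py
```

```text
t 8.20 dock mm [-2.4  3.9 38.8] ty ang 90.4 tilt [0.    0.011] F [ 1.9 22.2  1.9] gap 0.0007 j [-0.11  0.68  0.13  1.64 -0.12  0.83  1.62]
```

Run:
```python
from s import *
import cv2
c=r.read_camera('scene')['img'][180:280,180:300]
cv2.imwrite('pics/b.png',cv2.resize(c,None,fx=5,fy=5,interpolation=2))
```

```text
(no output)
```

View pics/b.png

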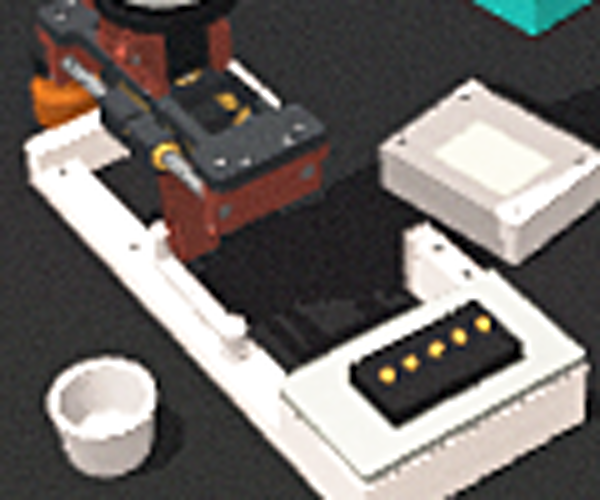

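The keeper is nearly open, with the pin at (158,230) on the fence side of the fingers and the hub at (233,327).

Run:
```python
from h import *
D=np.array([.672,-.0285,-.0325])
def td(p):
    c,s=np.cos(D[2]),np.sin(D[2]); return 1000*np.array([[c,s],[-s,c]])@(p[:2]-D[:2])
for p,z in(((158,229),.05),((233,322),.034)): print(td(ray('scene',[(p[0]+.5)/5-.5+180,(p[1]+.5)/5-.5+180],z)))
```

```text
[11.72565206 -8.80200154]
[ 9.91665748 61.09988732]
```

Request:
play_rows([
  [[0,0,0],[0.05,0.1,0],0],
  [[0,0,0],[0.15,0.12,0],0],
  [[0,0,0],[0.25,0.15,0],0],
  [[0,0,0],[0.35,0.15,-0.15],0],
  [[0,0,0],[0.45,0.15,-0.35],0],
  [[0,0,0],[0.55,0.15,-0.55],0],
  [[0,0,0],[0.65,0.15,-0.75],0],
  [[0,0,0],[0.7,0.15,-0.85],0],
])

```text
t: 9.25
tool_pos: [0.5992, -0.0202, 0.1258]
tcp_rot: [[-0.999, 0.033, 0.002], [0.033, 0.999, -0.0], [-0.002, 0.0, -1.0]]
force: [0.8, 0.1, 0.5]
finger_gap: 0.0005
gripper_force: 0.0
```

Request:
play_rows([
  [[0,0,0.05],[0.1,0.1,0],0.68],
  [[0,0,0.12],[0.25,0.25,0],0.68],
  [[0,0,0.2],[0.4,0.4,0],0.68],
  [[0,0,0.28],[0.55,0.55,0],0.68],
  [[0,0,0.36],[0.7,0.7,0],0.68],
  [[0,0,0.44],[0.85,0.85,0],0.68],
  [[0,0,0.5],[0.95,0.95,0],0.68],
  [[0,0,0.5],[1,1,0],0.68],
])

```text
t: 10.25
tool_pos: [0.502, 0.0841, 0.1239]
tcp_rot: [[-0.685, 0.729, 0.0], [0.729, 0.685, 0.0], [0.0, 0.0, -1.0]]
force: [-0.0, 0.7, -0.4]
finger_gap: 0.06
gripper_force: 0.0
```

Request:
play_rows([
  [[0,0,0.08],[0,0,0],0.68],
  [[0,0,0.16],[0,0,0],0.68],
  [[0,0,0.24],[0,0,0],0.68],
  [[0,0,0.32],[0,0,0],0.68],
  [[0,0,0.4],[0,0,0],0.68],
  [[0,0,0.48],[0,0,0],0.68],
  [[0,0,0.5],[0,0,0],0.68],
  [[0,0,0.5],[0,0,0],0.68],
])

```text
t: 11.25
tool_pos: [0.5026, 0.0835, 0.1237]
tcp_rot: [[0.03, 1.0, 0.0], [1.0, -0.03, -0.0], [-0.0, 0.0, -1.0]]
force: [-0.7, -0.1, -1.0]
finger_gap: 0.0598
gripper_force: 0.0
```

```bash
sed -i 's/-0.030,-0.0325/-0.0285,-0.0325/' s.py; python3 s.py
```

```text
t 11.25 dock mm [-173.   106.5  123.7] ty ang 0.2 tilt [ 0. -0.] F [-0.7 -0.1 -1. ] gap 0.0598 j [-0.66  0.35  0.49  2.01 -0.22  0.83 -0.07]
```

Request:
play_rows([
  [[0,0,0],[0.04,-0.1,0.1],0.68],
  [[0,0,0],[0.08,-0.17,0.25],0.68],
  [[0,0,0],[0.08,-0.17,0.4],0.68],
  [[0,0,0],[0.08,-0.17,0.55],0.68],
  [[0,0,0],[0.08,-0.17,0.7],0.68],
  [[0,0,0],[0.08,-0.17,0.85],0.68],
  [[0,0,0],[0.08,-0.17,0.95],0.68],
  [[0,0,0],[0.08,-0.17,1],0.68],
])

```text
t: 12.25
tool_pos: [0.4856, 0.0921, 0.0229]
tcp_rot: [[0.033, 0.999, -0.001], [0.999, -0.033, -0.0], [-0.0, -0.001, -1.0]]
force: [-0.2, -0.5, -0.2]
finger_gap: 0.0596
gripper_force: 0.0
```

Request:
play_rows([
  [[0,0,0],[0,0,0.1],0.68],
  [[0,0,0],[-0.05,0,0.11],0.68],
  [[0,0,0],[-0.1,0,0.11],0.68],
  [[0,0,0],[-0.15,0,0.11],0.68],
  [[0,0,0],[-0.2,0,0.11],0.68],
  [[0,0,0],[-0.25,0,0.11],0.68],
  [[0,0,0],[-0.3,0,0.11],0.68],
  [[0,0,0],[-0.34,0,0.11],0.68],
])

```text
t: 13.25
tool_pos: [0.4852, 0.0585, 0.0129]
tcp_rot: [[0.032, 0.999, 0.001], [0.999, -0.032, 0.001], [0.001, 0.001, -1.0]]
force: [2.0, 4.0, 1.6]
finger_gap: 0.0599
gripper_force: 2.1
```

Request:
play_rows([
  [[0,0,0],[-0.03,0,0],0.68],
  [[0,0,0],[-0.06,0,0],0.68],
  [[0,0,0],[-0.09,0,0],0.68],
  [[0,0,0],[-0.12,0,0],0.68],
  [[0,0,0],[-0.15,0,0],0.68],
  [[0,0,0],[-0.17,0,0],0.68],
  [[0,0,0],[-0.18,0,0],0.68],
  [[0,0,0],[-0.18,0,0],0.68],
])

```text
t: 14.25
tool_pos: [0.4837, 0.0408, 0.0127]
tcp_rot: [[0.032, 0.999, -0.001], [0.999, -0.032, 0.001], [0.001, -0.001, -1.0]]
force: [0.3, 5.7, 4.6]
finger_gap: 0.0594
gripper_force: 2.8
```

Run:
```python
from s import *
import cv2
st()
c=r.read_camera('scene')['img'][170:270,190:310]
cv2.imwrite('pics/c.png',cv2.resize(c,None,fx=5,fy=5,interpolation=2))
```

```text
t 14.25 dock mm [-190.4   63.2   12.7] ty ang 0.0 tilt [-0.001  0.001] F [0.1 5.8 4.6] gap 0.0594 j [-0.49  0.51  0.38  2.13 -0.35  0.56  0.12]
```

View pics/c.png

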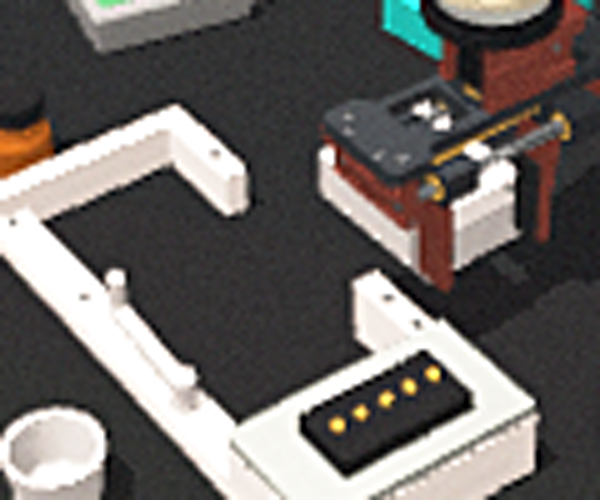

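The recorder now sits square against the fingers, and the keeper is open along the fence (pin at 115,285, hub at 185,385). Next I check the clearance to the green look-alike.

Run:
```python
from h import *
D=np.array([.672,-.0285,-.0325]); c,s=np.cos(D[2]),np.sin(D[2])
im=cv2.imread('raw_top.png'); hsv=cv2.cvtColor(im,cv2.COLOR_BGR2HSV)
m=cv2.inRange(hsv,(40,80,60),(100,255,255))
for k in cv2.findContours(m,0,2)[0]:
    if cv2.contourArea(k)<200: continue
    b=cv2.boxPoints(cv2.minAreaRect(k)); print([(1000*np.array([[c,s],[-s,c]])@(ray('top',p,.03)[:2]-D[:2])).round().tolist() for p in b])
```

```text
[[-300.0, -71.0], [-286.0, -170.0], [-394.0, -184.0], [-408.0, -86.0]]
[[-336.0, 199.0], [-272.0, 124.0], [-355.0, 53.0], [-417.0, 127.0]]
[[-281.0, 403.0], [-215.0, 311.0], [-296.0, 253.0], [-360.0, 344.0]]
```

Request:
play_rows([
  [[0,0,0],[0.1,0,0],0.68],
  [[0,0,0],[0.2,0,0],0.68],
  [[0,0,0],[0.2,0,-0.15],0.68],
  [[0,0,0],[0.2,0,-0.3],0.68],
  [[0,0,0],[0.2,0,-0.45],0.68],
  [[0,0,0],[0.2,0,-0.6],0.68],
  [[0,0,0],[0.2,0,-0.75],0.68],
  [[0,0,0],[0.2,0,-0.8],0.68],
])

```text
t: 15.3
tool_pos: [0.4853, 0.0604, 0.0939]
tcp_rot: [[0.032, 0.999, 0.002], [0.999, -0.032, 0.001], [0.001, 0.002, -1.0]]
force: [-0.2, 0.5, -0.8]
finger_gap: 0.0599
gripper_force: 0.0
```

Request:
play_rows([
  [[0,0,-0.05],[-0.1,-0.1,0],0.68],
  [[0,0,-0.12],[-0.22,-0.22,0],0.68],
  [[0,0,-0.2],[-0.34,-0.34,0],0.68],
  [[0,0,-0.28],[-0.46,-0.46,0],0.68],
  [[0,0,-0.36],[-0.58,-0.58,0],0.68],
  [[0,0,-0.44],[-0.7,-0.7,0],0.68],
  [[0,0,-0.5],[-0.8,-0.8,0],0.68],
  [[0,0,-0.5],[-0.82,-0.8,0],0.68],
])

```text
t: 16.3
tool_pos: [0.4014, -0.0196, 0.0926]
tcp_rot: [[-0.683, 0.731, -0.001], [0.731, 0.683, 0.0], [0.001, -0.0, -1.0]]
force: [0.1, -0.6, -0.3]
finger_gap: 0.0597
gripper_force: 0.0
```

Request:
play_rows([
  [[0,0,-0.08],[0,0,0],0.68],
  [[0,0,-0.16],[0,0,0],0.68],
  [[0,0,-0.24],[0,0,0],0.68],
  [[0,0,-0.32],[0,0,0],0.68],
  [[0,0,-0.4],[0,0,0],0.68],
  [[0,0,-0.48],[0,0,0],0.68],
  [[0,0,-0.5],[0,0,0],0.68],
  [[0,0,-0.5],[0,0,0],0.68],
])

```text
t: 17.3
tool_pos: [0.4024, -0.0189, 0.0926]
tcp_rot: [[-0.999, 0.035, 0.0], [0.035, 0.999, 0.0], [0.0, 0.0, -1.0]]
force: [-0.8, 0.4, 0.5]
finger_gap: 0.0597
gripper_force: 0.0
```

Run:
```python
from s import *
import cv2
st()
t=r.read_camera('scene')['img'];cv2.imwrite('raw2.png',t)
cv2.imwrite('pics/d.png',cv2.resize(t[170:270,190:310],None,fx=5,fy=5,interpolation=2))
```

```text
t 17.30 dock mm [-269.8    0.8   92.6] ty ang 89.9 tilt [-0.  0.] F [-0.9  0.4  0.5] gap 0.0597 j [-0.24  0.22  0.19  2.26 -0.07  0.67  1.53]
```

View pics/d.png

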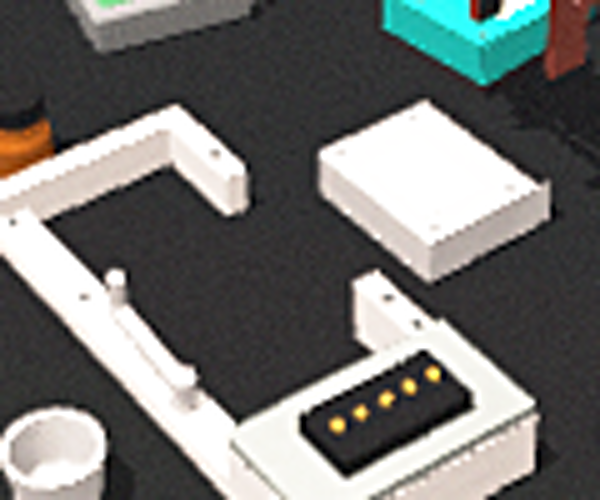

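The recorder is square before the gap, with top corners at about (320,153), (432,245), (548,185) and (428,100).

Run:
```python
from h import *
D=np.array([.672,-.0285,-.0325]); c,s=np.cos(D[2]),np.sin(D[2])
for p,z in(((320,153),.032),((432,245),.032),((548,185),.032),((428,100),.032),((352,283),.039),((245,172),.030),((233,437),.049)):
    w=ray('scene',[(p[0]+.5)/5-.5+190,(p[1]+.5)/5-.5+170],z); print(p,(1000*np.array([[c,s],[-s,c]])@(w[:2]-D[:2])).round(1))
```

```text
(320, 153) [-155.9  -46.9]
(432, 245) [-157.7   57.9]
(548, 185) [-243.8   56.5]
(428, 100) [-238.5  -49.3]
(352, 283) [-98.6  62.8]
(245, 172) [-111.9  -60.9]
(233, 437) [ 22.7 128.1]
```

Request:
play_rows([
  [[0,0,0],[0,0.02,0.15],0.68],
  [[0,0,0],[0,0.02,0.3],0.68],
  [[0,0,0],[0,0.02,0.45],0.68],
  [[0,0,0],[0,0.02,0.6],0.68],
  [[0,0,0],[0,0.02,0.75],0.68],
  [[0,0,0],[0,0.02,0.8],0.68],
  [[0,0,0],[-0.03,0.02,0.8],0.68],
  [[0,0,0],[-0.06,0.02,0.8],0.68],
])

```text
t: 18.35
tool_pos: [0.4089, -0.0172, 0.0131]
tcp_rot: [[-0.999, 0.033, 0.001], [0.033, 0.999, 0.0], [-0.001, 0.0, -1.0]]
force: [-0.2, -0.2, -0.5]
finger_gap: 0.0597
gripper_force: 0.0
```

Request:
play_rows([
  [[0,0,0],[-0.06,0,0],0.68],
  [[0,0,0],[-0.12,0,0],0.68],
  [[0,0,0],[-0.19,0,0],0.68],
  [[0,0,0],[-0.26,0,0],0.68],
  [[0,0,0],[-0.33,0,0],0.68],
  [[0,0,0],[-0.4,0,0],0.68],
  [[0,0,0],[-0.47,0,0],0.68],
  [[0,0,0],[-0.54,0,0],0.68],
])

```text
t: 19.35
tool_pos: [0.4604, -0.0191, 0.0126]
tcp_rot: [[-0.999, 0.033, -0.004], [0.033, 0.999, 0.0], [0.004, 0.0, -1.0]]
force: [-7.4, 0.6, 5.8]
finger_gap: 0.0598
gripper_force: 3.3
```

Request:
play_rows([
  [[0,0,0],[-0.07,0,0],0.68],
  [[0,0,0],[-0.14,0,0],0.68],
  [[0,0,0],[-0.21,0,0],0.68],
  [[0,0,0],[-0.28,0,0],0.68],
  [[0,0,0],[-0.35,0,0],0.68],
  [[0,0,0],[-0.42,0,0],0.68],
  [[0,0,0],[-0.49,0,0],0.68],
  [[0,0,0],[-0.56,0,0],0.68],
])

```text
t: 20.35
tool_pos: [0.5165, -0.0209, 0.0126]
tcp_rot: [[-0.999, 0.033, -0.004], [0.033, 0.999, 0.0], [0.004, 0.0, -1.0]]
force: [-5.7, 0.6, 5.6]
finger_gap: 0.0598
gripper_force: 3.3
```

Request:
play_rows([
  [[0,0,0],[-0.07,0,0],0.68],
  [[0,0,0],[-0.14,0,0],0.68],
  [[0,0,0],[-0.21,0,0],0.68],
  [[0,0,0],[-0.27,0,0],0.68],
  [[0,0,0],[-0.32,0,0],0.68],
  [[0,0,0],[-0.36,0,0],0.68],
  [[0,0,0],[-0.4,0,0],0.68],
  [[0,0,0],[-0.44,0,0],0.68],
])

```text
t: 21.35
tool_pos: [0.5605, -0.0223, 0.0127]
tcp_rot: [[-0.999, 0.033, -0.004], [0.033, 0.999, 0.0], [0.004, 0.0, -1.0]]
force: [-5.2, -0.7, 5.4]
finger_gap: 0.0598
gripper_force: 3.2
```

```bash
python3 s.py
```

```text
t 21.35 dock mm [-111.6    2.6   12.7] ty ang 90.0 tilt [-0.004  0.   ] F [-5.1 -0.9  5.4] gap 0.0598 j [-0.16  0.57  0.15  1.93 -0.14  0.65  1.62]
```

Request:
play_rows([
  [[0,0,0],[-0.01,0,0],0.68],
  [[0,0,0],[-0.02,0,0],0.68],
  [[0,0,0],[-0.03,0,0],0.68],
  [[0,0,0],[-0.04,0,0],0.68],
  [[0,0,0],[-0.05,0,0],0.68],
  [[0,0,0],[-0.06,0,0],0.68],
  [[0,0,0],[-0.07,0,0],0.68],
  [[0,0,0],[-0.07,0,0],0.68],
])

```text
t: 22.35
tool_pos: [0.5678, -0.0225, 0.0127]
tcp_rot: [[-0.999, 0.033, -0.003], [0.033, 0.999, 0.0], [0.003, 0.0, -1.0]]
force: [-6.1, -0.1, 3.8]
finger_gap: 0.0595
gripper_force: 3.1
```

Run:
```python
from s import *
import cv2
st()
t=r.read_camera('scene')['img']
cv2.imwrite('pics/e.png',cv2.resize(t[170:270,180:300],None,fx=5,fy=5,interpolation=2))
```

```text
t 22.35 dock mm [-104.4    2.6   12.7] ty ang 90.0 tilt [-0.003  0.   ] F [-6.1 -0.3  3.8] gap 0.0595 j [-0.16  0.58  0.15  1.92 -0.14  0.66  1.62]
```

View pics/e.png

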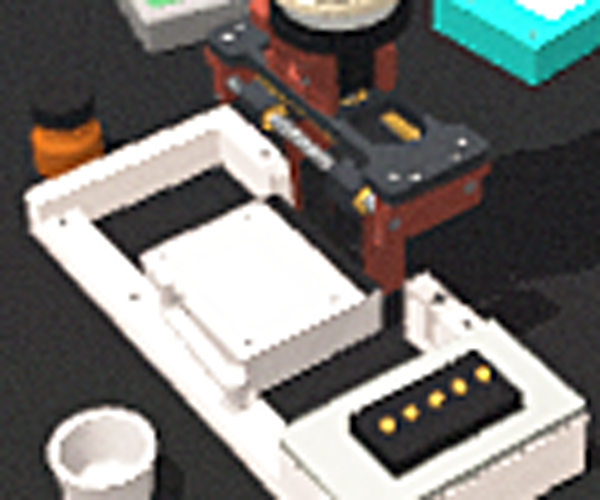

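The recorder is inside the channel and square (top corners at 140,255; 262,205; 380,292; 245,357), in front of the open keeper. Next I move behind its -y face.

Request:
play_rows([
  [[0,0,0],[0.1,0,0],0.68],
  [[0,0,0],[0.25,0,0],0.68],
  [[0,0,0],[0.25,0,-0.15],0.68],
  [[0,0,0],[0.25,0,-0.3],0.68],
  [[0,0,0],[0.25,0,-0.45],0.6],
  [[0,0,0],[0.25,0,-0.6],0.5],
  [[0,0,0],[0.25,0,-0.75],0.45],
  [[0,0,0],[0.25,0,-0.85],0.45],
])

```text
t: 23.4
tool_pos: [0.5444, -0.0216, 0.0988]
tcp_rot: [[-0.999, 0.032, 0.001], [0.032, 0.999, 0.0], [-0.001, 0.0, -1.0]]
force: [0.2, 0.4, -0.5]
finger_gap: 0.0395
gripper_force: 0.0
```

Request:
play_rows([
  [[0,0,0.05],[-0.1,-0.1,0],0.45],
  [[0,0,0.12],[-0.22,-0.22,0],0.45],
  [[0,0,0.2],[-0.34,-0.34,0],0.45],
  [[0,0,0.28],[-0.46,-0.46,0],0.45],
  [[0,0,0.36],[-0.58,-0.58,0],0.45],
  [[0,0,0.44],[-0.7,-0.7,0],0.45],
  [[0,0,0.5],[-0.79,-0.83,0],0.45],
  [[0,0,0.5],[-0.79,-0.83,0],0.45],
])

```text
t: 24.4
tool_pos: [0.6205, -0.1082, 0.0975]
tcp_rot: [[-0.683, 0.73, -0.0], [0.73, 0.683, -0.001], [-0.0, -0.001, -1.0]]
force: [-0.5, -0.8, -0.5]
finger_gap: 0.0395
gripper_force: 0.0
```

Request:
play_rows([
  [[0,0,0.08],[0,0,0],0.45],
  [[0,0,0.16],[0,0,0],0.45],
  [[0,0,0.24],[0,0,0],0.45],
  [[0,0,0.32],[0,0,0],0.45],
  [[0,0,0.4],[0,0,0],0.45],
  [[0,0,0.48],[0,0,0],0.45],
  [[0,0,0.5],[0,0,0],0.45],
  [[0,0,0.5],[0,0,0],0.45],
])

```text
t: 25.4
tool_pos: [0.6202, -0.1066, 0.0976]
tcp_rot: [[0.029, 1.0, -0.0], [1.0, -0.029, 0.0], [0.0, -0.0, -1.0]]
force: [-0.5, 0.2, -0.0]
finger_gap: 0.0393
gripper_force: 0.0
```

```bash
python3 s.py
```

```text
t 25.40 dock mm [-49.3 -79.8  97.6] ty ang 0.2 tilt [-0.  0.] F [-0.5  0.2 -0. ] gap 0.0393 j [-0.31  0.6   0.59  1.74 -0.4   0.92  0.41]
```

Request:
play_rows([
  [[0,0,0],[0,-0.02,0.15],0.45],
  [[0,0,0],[0,-0.02,0.3],0.45],
  [[0,0,0],[0,-0.02,0.45],0.45],
  [[0,0,0],[0,-0.02,0.6],0.45],
  [[0,0,0],[0,-0.02,0.75],0.45],
  [[0,0,0],[0,-0.02,0.85],0.45],
  [[0,0,0],[0.03,-0.02,0.85],0.45],
  [[0,0,0],[0.08,-0.02,0.85],0.45],
])

```text
t: 26.4
tool_pos: [0.619, -0.0991, 0.013]
tcp_rot: [[0.033, 0.999, 0.001], [0.999, -0.033, -0.0], [-0.0, 0.001, -1.0]]
force: [0.6, -0.6, 0.6]
finger_gap: 0.0401
gripper_force: 0.0
```

Request:
play_rows([
  [[0,0,0],[0.06,0,0],0.45],
  [[0,0,0],[0.13,0,0],0.45],
  [[0,0,0],[0.2,0,0],0.45],
  [[0,0,0],[0.27,0,0],0.45],
  [[0,0,0],[0.34,0,0],0.45],
  [[0,0,0],[0.41,0,0],0.45],
  [[0,0,0],[0.48,0,0],0.45],
  [[0,0,0],[0.55,0,0],0.45],
])

```text
t: 27.4
tool_pos: [0.6209, -0.045, 0.0132]
tcp_rot: [[0.033, 0.999, 0.001], [0.999, -0.033, -0.001], [-0.001, 0.001, -1.0]]
force: [-0.1, -5.1, 3.1]
finger_gap: 0.0397
gripper_force: 2.7
```

```bash
python3 s.py
```

```text
t 27.40 dock mm [-50.6 -18.2  13.2] ty ang -0.0 tilt [ 0.001 -0.001] F [ 0.1 -5.1  3.1] gap 0.0397 j [-0.37  0.7   0.52  1.8  -0.48  0.77  0.37]
```

Going well (5 N push force). I continue to y ≈ 62, then feel for the stop.

Request:
play_rows([
  [[0,0,0],[0.06,0,0],0.45],
  [[0,0,0],[0.12,0,0],0.45],
  [[0,0,0],[0.18,0,0],0.45],
  [[0,0,0],[0.24,0,0],0.45],
  [[0,0,0],[0.3,0,0],0.45],
  [[0,0,0],[0.36,0,0],0.45],
  [[0,0,0],[0.4,0,0],0.45],
  [[0,0,0],[0.44,0,0],0.45],
])

```text
t: 28.4
tool_pos: [0.6222, -0.0011, 0.0132]
tcp_rot: [[0.033, 0.999, 0.001], [0.999, -0.033, -0.001], [-0.001, 0.001, -1.0]]
force: [0.7, -5.9, 2.8]
finger_gap: 0.0397
gripper_force: 2.8
```

Request:
play_rows([
  [[0,0,0],[0.05,0,0],0.45],
  [[0,0,0],[0.1,0,0],0.45],
  [[0,0,0],[0.15,0,0],0.45],
  [[0,0,0],[0.2,0,0],0.45],
  [[0,0,0],[0.25,0,0],0.45],
  [[0,0,0],[0.29,0,0],0.45],
  [[0,0,0],[0.33,0,0],0.45],
  [[0,0,0],[0.36,0,0],0.45],
])

```text
t: 29.4
tool_pos: [0.6234, 0.0348, 0.0132]
tcp_rot: [[0.033, 0.999, 0.001], [0.999, -0.033, -0.001], [-0.001, 0.001, -1.0]]
force: [0.0, -5.7, 4.4]
finger_gap: 0.0396
gripper_force: 2.9
```

```bash
python3 s.py
```

```text
t 29.40 dock mm [-50.6  61.7  13.2] ty ang -0.0 tilt [ 0.001 -0.001] F [ 0.2 -5.6  4.4] gap 0.0396 j [-0.5   0.71  0.53  1.79 -0.49  0.77  0.25]
```

Request:
play_rows([
  [[0,0,0],[0.015,0,0],0.45],
  [[0,0,0],[0.03,0,0],0.45],
  [[0,0,0],[0.045,0,0],0.45],
  [[0,0,0],[0.06,0,0],0.45],
  [[0,0,0],[0.075,0,0],0.45],
  [[0,0,0],[0.09,0,0],0.45],
  [[0,0,0],[0.1,0,0],0.45],
  [[0,0,0],[0.1,0,0],0.45],
])

```text
t: 30.4
tool_pos: [0.6235, 0.0418, 0.0132]
tcp_rot: [[0.035, 0.999, 0.001], [0.999, -0.035, -0.004], [-0.004, 0.001, -1.0]]
force: [-1.7, -11.4, 5.0]
finger_gap: 0.0399
gripper_force: 5.8
```

Request:
play_rows([
  [[0,0,0],[0.01,0,0],0.45],
  [[0,0,0],[0.02,0,0],0.45],
  [[0,0,0],[0.03,0,0],0.45],
  [[0,0,0],[0.04,0,0],0.45],
  [[0,0,0],[0.04,0,0],0.45],
  [[0,0,0],[0.04,0,0],0.45],
  [[0,0,0],[0.04,0,0],0.45],
  [[0,0,0],[0.04,0,0],0.45],
])

```text
t: 31.4
tool_pos: [0.6235, 0.0419, 0.0133]
tcp_rot: [[0.037, 0.999, 0.001], [0.999, -0.037, -0.008], [-0.008, 0.001, -1.0]]
force: [-1.5, -19.3, 5.6]
finger_gap: 0.0394
gripper_force: 10.0
```

```bash
python3 s.py
```

```text
t 31.40 dock mm [-50.8  68.8  13.3] ty ang -0.3 tilt [ 0.001 -0.008] F [ -0.8 -19.3   5.6] gap 0.0394 j [-0.52  0.71  0.54  1.79 -0.48  0.77  0.23]
```

The recorder is against the end stop (19 N, no motion). Next I retreat, lift, and go behind the keeper pin.

Request:
play_rows([
  [[0,0,0],[-0.1,0,0],0.45],
  [[0,0,0],[-0.3,0,0],0.3],
  [[0,0,0],[-0.3,0,-0.15],0],
  [[0,0,0],[-0.3,0,-0.3],0],
  [[0,0,0],[-0.3,0,-0.45],0],
  [[0,0,0],[-0.3,0,-0.6],0],
  [[0,0,0],[-0.3,0,-0.75],0],
  [[0,0,0],[-0.3,0,-0.85],0],
])

```text
t: 32.4
tool_pos: [0.6228, 0.02, 0.0989]
tcp_rot: [[0.032, 0.999, 0.001], [0.999, -0.032, 0.0], [0.0, 0.001, -1.0]]
force: [-0.1, 0.9, -0.6]
finger_gap: 0.0002
gripper_force: 0.0
```

Request:
play_rows([
  [[0,0,0],[-0.05,0.12,0],0],
  [[0,0,0],[-0.12,0.25,0],0],
  [[0,0,0],[-0.2,0.4,0],0],
  [[0,0,0],[-0.28,0.55,0],0],
  [[0,0,0],[-0.36,0.7,0],0],
  [[0,0,0],[-0.45,0.85,0],0],
  [[0,0,0],[-0.55,1,0],0],
  [[0,0,0],[-0.55,1,0],0],
])

```text
t: 33.4
tool_pos: [0.7212, -0.0406, 0.0964]
tcp_rot: [[0.034, 0.999, -0.001], [0.999, -0.034, -0.001], [-0.001, -0.001, -1.0]]
force: [0.4, -0.2, -1.4]
finger_gap: 0.0007
gripper_force: 0.0
```

```bash
sed -i 's/-0.0285,-0.0325/-0.0315,-0.0325/' s.py
python3 - <<'E'
from s import *
import cv2
st()
t=r.read_camera('scene')['img']
cv2.imwrite('pics/f.png',cv2.resize(t[180:280,180:300],None,fx=5,fy=5,interpolation=2))
E
```

```text
t 33.40 dock mm [49.5 -7.5 96.4] ty ang -0.1 tilt [-0.001 -0.001] F [ 0.4 -0.2 -1.4] gap 0.0007 j [-0.36  0.75  0.58  1.48 -0.44  1.05  0.29]
```

View pics/f.png

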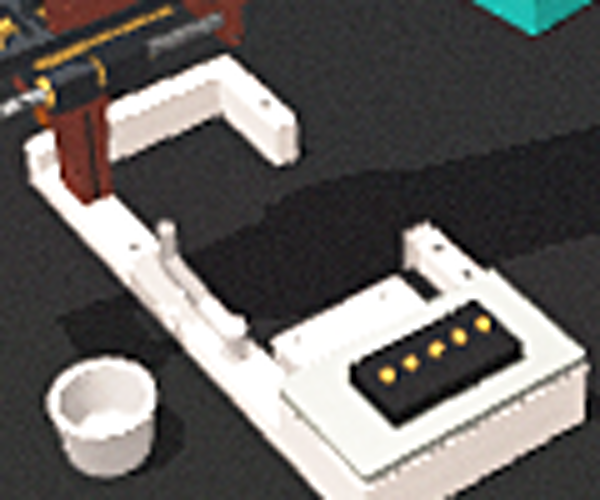

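The recorder sits square under the bridge, the keeper is open (pin at 167,228), and the fingers are behind the fence at (85,195). Next I close the keeper along its arc.

Request:
play_rows([
  [[0,0,0],[0,0,0.12],0],
  [[0,0,0],[0,0,0.25],0],
  [[0,0,0],[0,0,0.4],0],
  [[0,0,0],[0,0,0.52],0],
  [[0,0,0],[0,0,0.58],0],
  [[0,0,0],[0,0,0.58],0],
  [[0,0,0],[0,-0.05,0.58],0],
  [[0,0,0],[0,-0.1,0.58],0],
])

```text
t: 34.45
tool_pos: [0.7106, -0.0382, 0.0402]
tcp_rot: [[0.032, 0.999, 0.001], [0.999, -0.032, 0.0], [0.0, 0.001, -1.0]]
force: [0.6, 0.4, -0.4]
finger_gap: 0.0005
gripper_force: 0.0
```

Request:
play_rows([
  [[0,0,0],[0.01,-0.077,0],0],
  [[0,0,0],[0,-0.185,0],0],
  [[0,0,0],[-0.005,-0.255,0],0],
  [[0,0,0],[-0.003,-0.325,0],0],
  [[0,0,0],[0.005,-0.395,0],0],
  [[0,0,0],[0.02,-0.468,0],0],
  [[0,0,0],[0.045,-0.535,0],0],
  [[0,0,0],[0.075,-0.602,0],0],
])

```text
t: 35.45
tool_pos: [0.6506, -0.0281, 0.0397]
tcp_rot: [[0.032, 0.999, 0.001], [0.999, -0.032, 0.0], [0.0, 0.001, -1.0]]
force: [3.1, 1.9, 0.4]
finger_gap: 0.0004
gripper_force: 1.2
```

```bash
python3 s.py
```

```text
t 35.45 dock mm [-21.5   2.7  39.7] ty ang 0.0 tilt [0.001 0.   ] F [3.  2.  0.4] gap 0.0004 j [-0.4   0.71  0.55  1.71 -0.47  0.86  0.32]
```

Request:
play_rows([
  [[0,0,0],[0.015,-0.03,0],0],
  [[0,0,0],[0.03,-0.063,0],0],
  [[0,0,0],[0.05,-0.09,0],0],
  [[0,0,0],[0.07,-0.123,0],0],
  [[0,0,0],[0.095,-0.15,0],0],
  [[0,0,0],[0.12,-0.173,0],0],
  [[0,0,0],[0.15,-0.2,0],0],
  [[0,0,0],[0.176,-0.223,0],0],
])

```text
t: 36.45
tool_pos: [0.6286, -0.0103, 0.0395]
tcp_rot: [[0.033, 0.999, -0.001], [0.999, -0.033, -0.0], [-0.0, -0.001, -1.0]]
force: [0.6, -0.9, -0.7]
finger_gap: 0.0002
gripper_force: 0.3
```

Run:
```python
from s import *
import cv2
from h import ray
for _ in range(3): st()
im=r.read_camera('scene')['img']; cv2.imwrite('raw3.png',im)
a=cv2.imread('raw2.png'); g=cv2.cvtColor(im,6)
# ascii of bar region: bright mask between fence and bay mouth
for y in range(218,258): print(y,''.join('#' if v>150 else '+' if v>90 else '.' for v in g[y,196:262]))
```

```text
t 36.45 dock mm [-44.1  19.7  39.5] ty ang -0.0 tilt [-0.001 -0.   ] F [ 0.6 -0.9 -0.7] gap 0.0002 j [-0.44  0.68  0.56  1.77 -0.47  0.83  0.3 ]
t 36.45 dock mm [-44.1  19.7  39.5] ty ang -0.0 tilt [-0.001 -0.   ] F [ 0.6 -0.9 -0.7] gap 0.0002 j [-0.44  0.68  0.56  1.77 -0.47  0.83  0.3 ]
t 36.45 dock mm [-44.1  19.7  39.5] ty ang -0.0 tilt [-0.001 -0.   ] F [ 0.6 -0.9 -0.7] gap 0.0002 j [-0.44  0.68  0.56  1.77 -0.47  0.83  0.3 ]
218 ######............................................................
219 #######...........................................................
220 ########..........................................................
221 #########.........................................................
222 ##########........................................................
223 ###########.................................++....................
224 ############...............................###+...................
225 #############.............................+####...................
226 ##############.............................+###..................#
227 ###############.......
[... 1474 characters left out ...]
...............###############...########################+...
249 .....................###############...#####################+.....
250 .....................+###############..###################+.......
251 ....+#+++.............+###############+#################+........+
252 +##########+...........+##############################++........+#
253 ############+...........##############################.......+...+
254 ##############...........#############################......###...
255 ##############+...........############################......###...
256 ###############............###########################.......+....
257 ###############.............###########################...........
```

```bash
cat > k.py <<'E'
from h import *
import sys
D=np.array([.672,-.0285,-.0325]); c,s=np.cos(D[2]),np.sin(D[2])
w=ray('scene',[float(sys.argv[1]),float(sys.argv[2])],.05); p=1000*np.array([[c,s],[-s,c]])@(w[:2]-D[:2]); print(p,'ang',np.arctan2(64-p[1],12-p[0]))
E
python3 k.py 240.5 224.5
```

```text
[-53.46995671  35.65597747] ang 0.4085696778463162
```

Request:
play_rows([
  [[0,0,0],[0.057,-0.044,0],0],
  [[0,0,0],[0.119,-0.082,0],0],
  [[0,0,0],[0.184,-0.113,0],0],
  [[0,0,0],[0.22,-0.13,0],0],
  [[0,0,0],[0.25,-0.138,0],0],
  [[0,0,0],[0.28,-0.15,0],0],
  [[0,0,0],[0.31,-0.155,0],0],
  [[0,0,0],[0.32,-0.155,0],0],
])

```text
t: 37.5
tool_pos: [0.6147, 0.0196, 0.0397]
tcp_rot: [[0.034, 0.999, 0.001], [0.999, -0.034, -0.003], [-0.003, 0.001, -1.0]]
force: [1.4, -6.7, -0.9]
finger_gap: 0.0006
gripper_force: 3.8
```

```bash
cat > a.py <<'E'
from s import *
import cv2
st()
g=cv2.cvtColor(r.read_camera('scene')['img'],6)
for y in range(218,250): print(y,''.join('#' if v>150 else '+' if v>90 else '.' for v in g[y,196:272]))
E
python3 a.py
```

```text
t 37.50 dock mm [-58.9  49.2  39.7] ty ang -0.1 tilt [ 0.001 -0.003] F [ 1.6 -6.6 -0.9] gap 0.0006 j [-0.5   0.66  0.56  1.81 -0.46  0.81  0.25]
218 ######.........................+............................................
219 #######.....................................................................
220 ########....................................................................
221 #########...................................................................
222 ##########..................................................................
223 ###########................++...............................................
224 ############.........................................................+......
225 #############......................................................###+.....
226 ##############...................................................#######....
227 ###############..................................................########...
228 .###############....................................++...........#########..
229 ..########+######..................................+###.....
[... 936 characters left out ...]
####.........+##########...+#######################+
242 ..............###############.....+###########...+#######################++.
243 ...............#############################...+########################+...
244 ................##########################...+########################+.....
245 .................######################+...+########################+.......
246 ..................####################...#########################+.......+#
247 ...................#################...#########################+.........+#
248 ....................###############...########################+........+...+
249 .....................###############...#####################+.........###...
```

```bash
python3 k.py 248.7 229.7
```

```text
[-59.20760528  65.86213872] ang -0.026144881655835495
```

Request:
play_rows([
  [[0,0,0],[0.01,0,0],0],
  [[0,0,0],[0.02,0,0],0],
  [[0,0,0],[0.03,0,0],0],
  [[0,0,0],[0.03,0,0],0],
  [[0,0,0],[0.03,0,0],0],
  [[0,0,0],[0.03,0,0],0],
  [[0,0,0],[0.03,0,0],0],
  [[0,0,0],[0.03,0,0],0],
])

```text
t: 38.55
tool_pos: [0.6147, 0.0199, 0.0397]
tcp_rot: [[0.036, 0.999, 0.001], [0.999, -0.036, -0.006], [-0.005, 0.001, -1.0]]
force: [-0.5, -12.4, 0.0]
finger_gap: 0.0003
gripper_force: 5.9
```

The keeper is hard against its shut stop (12 N, no motion). I back away and lift clear.

Request:
play_rows([
  [[0,0,0],[-0.1,0,0],0],
  [[0,0,0],[-0.25,0,0],0],
  [[0,0,0],[-0.3,0,-0.1],0],
  [[0,0,0],[-0.3,0,-0.3],0],
  [[0,0,0],[-0.3,0,-0.5],0],
  [[0,0,0],[-0.3,0,-0.7],0],
  [[0,0,0],[-0.3,0,-0.9],0],
  [[0,0,0],[-0.3,0,-1],0],
])

```text
t: 39.55
tool_pos: [0.6143, -0.0046, 0.1415]
tcp_rot: [[0.032, 0.999, 0.002], [0.999, -0.032, 0.0], [0.0, 0.002, -1.0]]
force: [-0.0, 0.2, -0.7]
finger_gap: 0.0008
gripper_force: 0.0
```

```bash
python3 a.py
```

```text
t 39.55 dock mm [-58.6  25.  141.5] ty ang 0.0 tilt [0.002 0.   ] F [-0.   0.2 -0.7] gap 0.0008 j [-0.52  0.53  0.64  1.74 -0.37  0.99  0.23]
218 ######......................................................................
219 #######.....................................................................
220 ########....................................................................
221 #########...................................................................
222 ##########..................................................................
223 ###########.................................................................
224 ############.........................................................+......
225 #############......................................................####.....
226 ##############...................................................#######....
227 ###############..................................................########...
228 .###############....................................++...........#########..
229 ..########+######..................................####........
[... 933 characters left out ...]
####........+###########...########################+
242 ..............###############.....+##########+..+########################++.
243 ...............#############################..+#########################+...
244 ................#########################+..+#########################+.....
245 .................#######################..+#########################+.......
246 ..................####################..+#########################+.......+#
247 ...................################+...#########################+.........+#
248 ....................###############...########################+........#...+
249 .....................###############...#####################+.........###...
```

The keeper stayed shut, the recorder is still home behind it, and the tool is clear.

```bash
python3 -c "
from plant import r
print(r.sign_off())"
```

```text
the job is handed in; nothing more can be done
None
```

I handed the job in at about 40 s: the recorder is home against the end stop and the keeper is shut behind it; the sign-off call returned no verdict, so the result is not confirmed.

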